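# Fetch the stone bar from behind the grit jars

## Robot

A 6-joint arm with a two-finger parallel gripper is mounted at the origin on a cart in front of the work surface, level with it; the furniture and walls round the work are solid. World frame = base frame: x ahead of the robot, y to its left, z up, the work surface at z = 0. Lengths are in m, angles in rad, forces in N, time in s.
With the tool pointing down it reaches from about 0.35 to 0.975 m from the base axis. Payload 4.9 kg.
Tool frame: the origin (TCP) lies at the very end of the fingers, on their centre line; the grasp point (between the pads) lies manip.grip_point_offset behind it (manip.grip_point_offset is the distance from the TCP to the grasp point, in m); z points along the fingers, y is the line along which they close (so a half turn about z gives the same grasp; the last joint's range is limited). The gripper opens to 85 mm and grips with 20 to 120 N. Pads are 22 mm wide; open, the fingers measure 114 mm over their backs; the gripper's body (76 mm by 85 mm) begins 54 mm behind the grasp point. The pads swing forward as they close: fully open they stand 13 mm farther back than shut.
Start: joints at [1.177, 0.053, 1.613, -0, 1.476, -0.119], TCP at [0.17, 0.602, 0.231] pointing down, gripper open.
Joint ranges: [-3.01, 3.01], [-1.01, 2.22], [0.06, 2.58], [-1.02, 4.17], [0.09, 2.62], [-3.14, 3.14]. Speed limits (rad/s): [2.57, 2.57, 3.14, 3.14, 3.14, 3.14].

## Interface

Orientations are given as a unit quaternion [w, x, y, z].
In Python, from plant import manip gives the robot as it stands.
- The arm moves only by the shell command python3 -m crank 'ROWS' [OPENING]. ROWS is JSON, a list of rows, each an object of numbers: "x", "y", "z": the shift along the tool's x, y, z in cm; "turn": the turn about the tool's z in rad. In form: [{"x": .., "y": .., "z": .., "turn": ..}, ...]. A call has 1 to 5 rows; each row shifts and turns the commanded pose from where the row before left it, along the tool's axes as they then stand; what a row does not reach is not made up. A row lasts 1/10 s, in which the tool goes at most 50 mm and 8.59 degrees, less where a joint would pass 70% of its speed; a pose out of reach is approached as far as the arm can. A call with a gripper value outside its range is refused whole. OPENING is the opening in per cent of the stroke, from 0 (shut) to 100 (fully open), set as the call begins (- or left out, the last holds). The fingers move at their own pace and stop on an object; the grip force is fixed at half the most. Time passes only in rows, so rows that do not move let the fingers close. It gives the time, the measured TCP pose, the force, the opening and the grip force at its end, in the units of the state.
- manip.state(): the state, without advancing time (a new reading comes with each control period).
- manip.grab_frame(name): name is "scene" or "top"; returns (picture, depth): 384x512x3 uint8, red, green, blue; 384x512 float32, m along the optical axis (not along the pixel's ray), 0 where there is no reading.
- manip.camera_model(name): a dict with "mtx" (3x3 intrinsics, pixels), "k1" (the pictures are not rectified: a ray, as slopes to the right and down, at radius r is drawn at 1 + k1 r^2 times it, then the intrinsics apply), "world_to_cam" (4x4, takes a point from world to camera coordinates). Camera axes: x right, y down, z forward; pixel columns grow to the right and rows downward; lengths in m; the calibration is good to about 2 mm. A picture is of the moment at which its call begins. camera_model takes no time and is no camera call.
- manip.job_done(): hands the job in; it is judged then, once.
The state is a dict: "time": time; "joint_pos": joint angles; "joint_vel": joint speeds; "joint_efforts": joint torques, N m; "tool_pos": TCP position; "tool_rot": TCP orientation; "contact_force": force on the tool from outside, world axes, zero at the start; "ft_torque": the same for the moment, N m; "gripper_width": opening from 0.0 (shut) to 1.0 (fully open); "grasp_force": force on a finger pad.
Only numpy, scipy, OpenCV 4.12 (cv2) and the standard library are available. Lean on these libraries where they do the work, as an engineer would, in place of code of your own. Each camera call takes 0.05 s, during which the arm holds its last target. There are 200 camera calls.

## Task

The striped stone bar lies on the wooden stand behind two grit jars. Move both jars out of the way onto the dark rubber mat, standing upright, then lift the bar out and lay it flat in the middle of the round grey lap plate; after that put each jar back upright on the very cork round it came from, centred where it stood before. Do not shift the bar before both jars stand on the mat, never tip a jar over, and leave the small red stone and the dark lump beside the bar where they lie.

Things in the scene. Friction and masses are not known exactly. Their poses are not given: they have to be found in the camera images.
- tall_jar: the taller, narrower lidded jar, round, 44 mm diameter, 120 mm tall, about 0.16 kg, white with a paper band and a black lid flush with its straight side; origin at the centre of its underside, z up. At the start it stands on one of the two cork rounds of the stand (which one varies)
- wide_jar: the shorter, wider lidded jar, round, 58 mm diameter, 92 mm tall, about 0.18 kg, white with a paper band and a steel lid flush with its straight side; origin at the centre of its underside, z up. At the start it stands on the other cork round of the stand
- bar: striped brown and cream rectangular stone bar, 26 (x) x 64 (y) x 15 (z) mm, about 0.05 kg; origin at the centre of its underside, long axis y. At the start it lies on the board of the stand behind the two jars (its underside 8 mm above the table); while the jars stand there a gripper's body does not fit over it
- rack: fixed shallow wooden stand, 170 (x) x 210 (y) mm, board 8 mm thick with a lip 9 mm wide and 20 mm high (above the table) along the back (+x) and both ends (y), open in front; origin at the centre of its underside. Two cork rounds of 80 mm diameter at x = -25, y = +48 and y = -48 mm, tops 10 mm above the table: the jars' places. The bar lies near x = +31, y = 0
- lap: fixed round flat grey lap plate, 170 mm diameter, 9 mm thick, lying on the table; origin at the centre of its underside
- mat: fixed dark rubber mat, 230 (x) x 130 (y) x 3 mm, the side area on which both jars fit one behind the other along x; origin at the centre of its underside
- jasper: bystander: loose small red-brown stone, 23 x 27 x 19 mm, lying on the board of the stand in one back corner, beside an end of the bar; origin at the centre of its underside
- dark_lump: bystander: loose rough dark lump of stone, 31 x 28 x 21 mm, lying on the board of the stand in the other back corner; origin at the centre of its underside
Mind the look-alikes: they are no part of the job. Leave any green or yellow look-alike of the wide_jar alone.

How it is judged:
On the way, in this order (a step that is already met when the one before it is completed fails the run):
1. both jars stand upright on the mat (x of tall_jar in the frame of mat between -0.115 and 0.115 m and y of tall_jar in the frame of mat between -0.065 and 0.065 m and z of each of tall_jar, wide_jar in the frame of mat below 0.009 m and angle between each of tall_jar, wide_jar's own z axis and vertical below 0.1 rad and x of wide_jar in the frame of mat between -0.115 and 0.115 m and y of wide_jar in the frame of mat between -0.065 and 0.065 m and linear speed of each of tall_jar, wide_jar below 0.02 m/s and angular speed of each of tall_jar, wide_jar below 0.2 rad/s), for 0.2 s.
2. the bar lies in the middle of the lap plate, released, while both jars stand on the mat (horizontal distance between bar and lap below 0.015 m and z of bar in the frame of lap between 0.005 and 0.014 m and angle between bar's own z axis and vertical below 0.1 rad and linear speed of bar below 0.02 m/s and angular speed of bar below 0.2 rad/s and x of tall_jar in the frame of mat between -0.13 and 0.13 m and y of tall_jar in the frame of mat between -0.08 and 0.08 m and z of each of tall_jar, wide_jar in the frame of mat below 0.02 m and x of wide_jar in the frame of mat between -0.13 and 0.13 m and y of wide_jar in the frame of mat between -0.08 and 0.08 m and contact force between bar and the fingers below 0.1 N), for 0.2 s.
At the end, for the whole second after the job is handed in: The bar lies flat on the lap plate, its centre within 15 mm of the plate's centre; each jar stands upright on the cork round it came from, within 13 mm of where it stood at the start; all released and at rest (horizontal distance between bar and lap below 0.015 m and z of bar in the frame of lap between 0.005 and 0.014 m and angle between bar's own z axis and vertical below 0.1 rad and linear speed of each of bar, tall_jar, wide_jar below 0.02 m/s and angular speed of each of bar, tall_jar, wide_jar below 0.2 rad/s and distance of each of tall_jar, wide_jar from where it was at the start of the episode below 0.013 m and angle between each of tall_jar, wide_jar's own z axis and vertical below 0.08 rad); the robot touches nothing.
It fails at once if the bar is shifted (by more than 20 mm) while a jar is not on the mat, before the bar is on the lap plate (distance of bar from where it was at the start of the episode above 0.02 m and horizontal distance between bar and lap above 0.05 m and (not (x of tall_jar in the frame of mat between -0.13 and 0.13 m and y of tall_jar in the frame of mat between -0.08 and 0.08 m and z of tall_jar in the frame of mat below 0.02 m) or not (x of wide_jar in the frame of mat between -0.13 and 0.13 m and y of wide_jar in the frame of mat between -0.08 and 0.08 m and z of wide_jar in the frame of mat below 0.02 m))).
It fails at once if a jar is tipped over (angle between any of tall_jar, wide_jar's own z axis and vertical above 0.5 rad).
It fails at once if the red stone or the dark lump is disturbed (moved by more than 15 mm) (distance of any of jasper, dark_lump from where it was at the start of the episode above 0.015 m).
It also fails if it takes over 128 s, if anything falls off the work surface, if the arm or the gripper's body presses on something with over 40 N, if the wrist force passes 120 N, or if a joint passes its speed limit or range.

## Working session

There is one attempt and no reset: what is moved stays moved. The work goes in short steps, Python scripts to look and compute and a shell command to move; the robot and the scene stay as the last step left them, time stands still between calls to the robot, and variables do not carry over. Pictures are saved under pics/ and viewed, at most 14 in all, crops included, and the job is handed in when it is done.

```bash
ls; mkdir -p pics; python3 - <<'E'
from plant import manip
import cv2,numpy as np
print(manip.grip_point_offset, manip.state())
for n in("scene","top"):
    p,d=manip.grab_frame(n); np.savez(f"pics/{n}0.npz",p=p,d=d)
    cv2.imwrite(f"pics/{n}0.png",p[:,:,::-1]); m=manip.camera_model(n); print(m)
E
```

```text
pics
0.0187 {'time': 0.0, 'joint_pos': array([ 1.17699405e+00,  5.33685349e-02,  1.61429554e+00,  1.61366615e-05,
        1.47602529e+00, -1.18982591e-01]), 'joint_vel': array([ 0.00048928, -0.00095131,  0.00085376,  0.00064774, -0.00011759,
        0.00059412]), 'joint_efforts': array([-5.88244693e-04, -3.93664885e+01, -3.70183897e+01, -3.76326102e-05,
        6.84011189e-03,  6.00540076e-06]), 'tool_pos': array([0.16934958, 0.60096444, 0.23005488]), 'tool_rot': array([-2.73623545e-04,  1.36978524e-01,  9.90573463e-01, -1.01204770e-03]), 'contact_force': array([-0.43931584, -0.45648623, -0.27772712]), 'ft_torque': array([ 0.02522525, -0.00397928,  0.03152761]), 'grasp_force': 0.0, 'gripper_width': 0.9997987762369451}
{'mtx': array([[352.30137336,   0.        , 263.02701116],
       [  0.        , 352.30137336, 189.40212597],
       [  0.        ,   0.        ,   1.        ]]), 'k1': 0.03397915444487273, 'world_to_cam': array([[ 0.87876165, -0.47702679,  0.01494668, -0.47777631],
       [-0.20585128, -0.40709468, -0.88988717,  0.14495827],
       [ 0.43058473,  0.77892192, -0.45593577,  0.67104224],
       [ 0.        ,  0.        ,  0.        ,  1.        ]])}
{'mtx': array([[358.92448507,   0.        , 259.76245838],
       [  0.        , 358.92448507, 186.99802414],
       [  0.        ,   0.        ,   1.        ]]), 'k1': -0.05069583045453831, 'world_to_cam': array([[-0.01990647, -0.99971757, -0.01298119,  0.02443533],
       [-0.9972898 ,  0.0207746 , -0.07057948,  0.5332945 ],
       [ 0.07082922,  0.01154102, -0.99742169,  0.85836826],
       [ 0.        ,  0.        ,  0.        ,  1.        ]])}
```

View pics/top0.png

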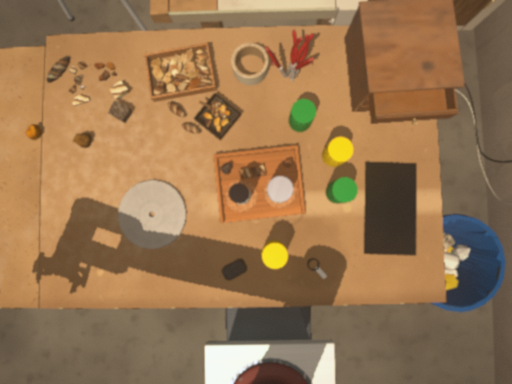

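View pics/scene0.png

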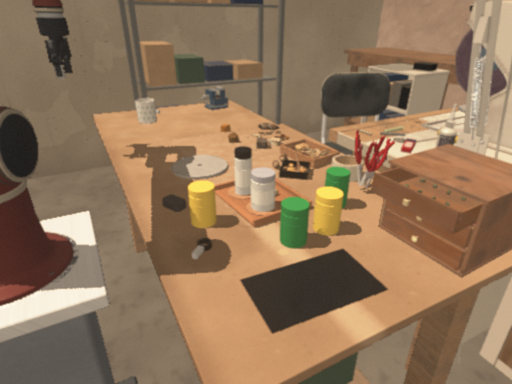

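The top view shows the stand at (260,183). The black-lidded tall jar is at (240,192) and the steel-lidded white wide jar at (280,189). The bar is partly hidden near (255,170), the lap plate is at (152,213) and the mat at (390,208). The look-alikes are green at (303,112) and (343,190), and yellow at (340,150) and (275,255); none of these is white with a paper band. Next I'll measure and enlarge the stand.

```bash
cat > h.py <<'E'
from plant import manip
import cv2,numpy as np
def und(n,px):
    m=manip.camera_model(n); k=m["mtx"]; px=np.atleast_2d(np.float64(px))
    d=np.array([m["k1"],0,0,0.])
    return cv2.undistortPoints(px.reshape(-1,1,2),k,d).reshape(-1,2),m
def ray(n,px,z):
    s,m=und(n,px); T=m["world_to_cam"]; R,t=T[:3,:3],T[:3,3]
    c=-R.T@t; v=np.c_[s,np.ones(len(s))]@R
    return c+v*((z-c[2])/v[:,2])[:,None]
def proj(n,P):
    m=manip.camera_model(n);T=m["world_to_cam"]
    return cv2.projectPoints(np.float64(P).reshape(-1,1,3),cv2.Rodrigues(T[:3,:3])[0],T[:3,3],m["mtx"],np.array([m["k1"],0,0,0.]))[0].reshape(-1,2)
def cloud(n,d):
    v,u=np.mgrid[:384,:512]; px=np.c_[u.ravel(),v.ravel()]
    s,m=und(n,px); T=m["world_to_cam"]; z=d.ravel()[:,None]
    return ((np.c_[s,np.ones(len(s))]*z-T[:3,3])@T[:3,:3]).reshape(384,512,3)
def grab(n,tag):
    p,d=manip.grab_frame(n); np.savez(f"pics/{n}{tag}.npz",p=p,d=d); return p,d
def crop(p,x0,y0,x1,y1,s,name):
    cv2.imwrite(f"pics/{name}.png",cv2.resize(p[y0:y1,x0:x1,::-1],None,fx=s,fy=s,interpolation=cv2.INTER_CUBIC))
E
python3 - <<'E'
from h import *
f=np.load("pics/top0.npz"); p,d=f["p"],f["d"]
crop(p,205,130,315,230,6,"rack0")
W=cloud("top",d); Z=W[...,2]
hsv=cv2.cvtColor(p,cv2.COLOR_RGB2HSV)
def comp(mask,seed):
    n,l,s,c=cv2.connectedComponentsWithStats(mask.astype(np.uint8)); return l==l[seed[1],seed[0]]
# jars from lid height
for nm,seed,z in(("tall",(240,192),.130),("wide",(280,189),.102)):
    m=comp(abs(Z-z)<.012,seed); ys,xs=np.nonzero(m)
    (c,r)=cv2.minEnclosingCircle(ray("top",np.c_[xs,ys],z)[:,:2].astype(np.float32)); print(nm,m.sum(),np.median(Z[m]),c,r,ray("top",[[xs.mean(),ys.mean()]],z)[0])
# others
for s in[(303,112),(340,150),(343,190),(275,255)]:
    z=Z[s[1],s[0]]; m=comp(abs(Z-z)<.012,s); print("alike",s,W[m].mean(0),W[m].min(0),W[m].max(0))
m=comp((p.max(2)<60)&(Z<.03),(390,208)); ys,xs=np.nonzero(m); r=cv2.minAreaRect(ray("top",np.c_[xs,ys],.003)[:,:2].astype(np.float32)); print("mat",r)
m=comp((abs(Z-.009)<.015)&(hsv[...,1]<60),(152,200)); ys,xs=np.nonzero(m); q=ray("top",np.c_[xs,ys],.009)[:,:2].astype(np.float32); print("lap",m.sum(),cv2.minEnclosingCircle(q),q.mean(0))
print("tableZ",np.median(Z[250:300,100:200]))
print(hsv[150:220:10,225],hsv[230,225])
E
```

```text
tall 327 0.1302180406224946 (0.5152395367622375, 0.059166815131902695) 0.02191212587058544 [0.51533727 0.05910936 0.13      ]
wide 517 0.10259641740186977 (0.5243762731552124, -0.03100551851093769) 0.028949514031410217 [ 0.52388887 -0.030673    0.102     ]
alike (303, 112) [ 0.69868012 -0.08895459  0.09200036] [ 0.67116814 -0.11711292  0.07899418] [ 0.72799743 -0.06171767  0.09589331]
alike (340, 150) [ 0.60931005 -0.16967587  0.09214572] [ 0.58170076 -0.19945533  0.08097032] [ 0.63887978 -0.14195167  0.09588859]
alike (343, 190) [ 0.51898435 -0.17636812  0.09224963] [ 0.49300704 -0.20510228  0.08370656] [ 0.54505691 -0.14809629  0.09686085]
alike (275, 255) [ 0.37750949 -0.01639528  0.09222478] [ 0.34800983 -0.04468674  0.08067732] [0.40560478 0.01088196 0.09644531]
mat ((0.47328150272369385, -0.32377856969833374), (0.09038091450929642, 0.13433533906936646), 87.22716522216797)
lap 192331 ((0.5748351216316223, 0.036262329667806625), 0.8291046023368835) [0.5384352 0.0272237]
tableZ -6.23677490701557e-05
[[ 15 138 176]
 [ 13 173 201]
 [ 14 103  99]
 [ 13 170 190]
 [ 13 166 197]
 [ 13 160 191]
 [ 13 170 199]] [ 15 137 199]
```

View pics/rack0.png

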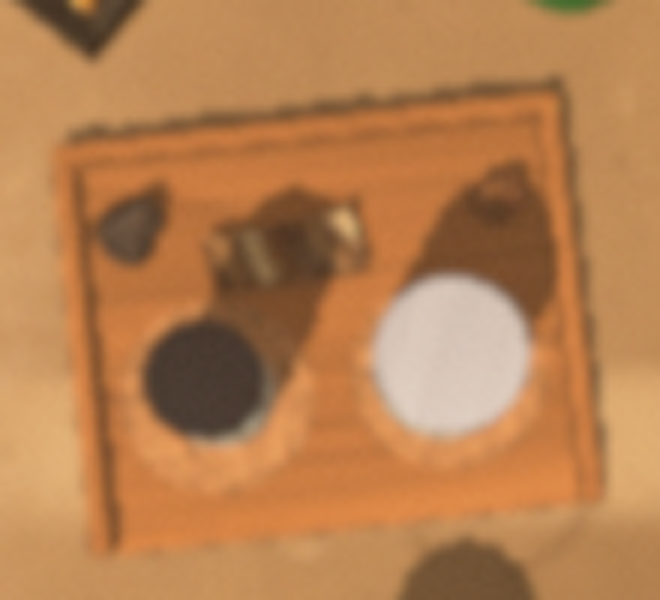

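The crop confirms it: tall jar with black lid at crop (203,378), white wide jar at (452,355). The bar's centre is near (290,245), the dark lump at (133,228) and the jasper at (500,195). The bar's wide gap on the right keeps it clear of the jasper. Next: mat, lap, rack and bar poses.

```bash
python3 - <<'E'
from h import *
f=np.load("pics/top0.npz"); p,d=f["p"],f["d"]
W=cloud("top",d); Z=W[...,2]
hsv=cv2.cvtColor(p,cv2.COLOR_RGB2HSV)
def big(m,x0,y0,x1,y1):
    k=np.zeros((384,512),np.uint8);k[y0:y1,x0:x1]=m[y0:y1,x0:x1]
    k=cv2.morphologyEx(k,cv2.MORPH_OPEN,np.ones((3,3)));n,l,s,c=cv2.connectedComponentsWithStats(k)
    ys,xs=np.nonzero(l==1+s[1:,4].argmax()); return np.c_[xs,ys]
a=big(p.max(2)<80,350,150,430,265); print("mat",cv2.minAreaRect(ray("top",a,.003)[:,:2].astype(np.float32)))
print("mat px",a.min(0),a.max(0))
a=big(hsv[...,1]<85,110,170,195,255); q=ray("top",a,.009)[:,:2].astype(np.float32); print("lap",cv2.minEnclosingCircle(q),q.mean(0))
cr=lambda x,y:(205+(x+.5)/6-.5,130+(y+.5)/6-.5)
C=ray("top",[cr(65,145),cr(560,90),cr(598,500),cr(105,550)],.02)
print("rack",C.round(4),C.mean(0),[np.linalg.norm(C[i]-C[i-1]) for i in range(4)])
v=C[0]-C[1]+C[3]-C[2]; yaw=np.arctan2(-v[0],v[1]); print("rack yaw",yaw)
b=ray("top",[cr(290,245),cr(213,250),cr(365,240),cr(133,228),cr(500,195)],.023); print("bar c, ends, lump, jasper",b.round(4))
# height-based blobs over board
m=(Z>.0155)&(Z<.04); 
n,l,s,c=cv2.connectedComponentsWithStats(m[145:200,222:305].astype(np.uint8))
for i in range(1,n):
    if s[i,4]>15: print(s[i],c[i]+[222,145],np.median(Z[145:200,222:305][l==i]))
T=np.array([.5153,.0591]);V=np.array([.5239,-.0307]);g=C.mean(0)[:2];R=np.array([[np.cos(yaw),-np.sin(yaw)],[np.sin(yaw),np.cos(yaw)]])
print("in rack",R.T@(T-g),R.T@(V-g),[R.T@(x[:2]-g) for x in b])
# obstacles > 0.05 in whole region
E
```

```text
mat ((0.47672420740127563, -0.3081332743167877), (0.12257702648639679, 0.2237587720155716), 87.27003479003906)
mat px [365 163] [414 253]
lap ((0.47349822521209717, 0.28380510210990906), 0.08574561774730682) [0.47279146 0.28299263]
rack [[ 0.618   0.1212  0.02  ]
 [ 0.6363 -0.0825  0.02  ]
 [ 0.4683 -0.0932  0.02  ]
 [ 0.4521  0.1068  0.02  ]] [0.54367297 0.01309577 0.02      ] [np.float64(0.16658964468570778), np.float64(0.20447957204244954), np.float64(0.16837308387203367), np.float64(0.2006471509708414)]
rack yaw 0.08532564548670485
bar c, ends, lump, jasper [[ 0.5743  0.0294  0.023 ]
 [ 0.573   0.0608  0.023 ]
 [ 0.5757 -0.0011  0.023 ]
 [ 0.5827  0.0933  0.023 ]
 [ 0.593  -0.0565  0.023 ]]
[  0   1  82  54 477] [274.88888889 160.34591195] 0.020232526957581563
[61 13 10 10 69] [287.66666667 162.62318841] 0.022680883280793818
[ 0 18 10 12 95] [226.29473684 168.38947368] 0.026534844479535823
[ 17  20  27  13 232] [251.88793103 171.63793103] 0.022857146833049867
in rack [-0.02434917  0.04825487] [-0.0234334  -0.04195134] [array([0.03194137, 0.01366259]), array([0.03325197, 0.04506306]), array([ 0.0307239 , -0.01690451]), array([0.04572119, 0.07663137]), array([ 0.04321663, -0.07354321])]
```

```bash
python3 -m crank '[{"turn":0.144},{"turn":0.144},{"turn":0.144},{"turn":0.144},{"turn":0.144}]' 100; python3 -m crank '[{"turn":0.144},{"turn":0.144},{"turn":0.144},{"turn":0.144},{}]'
```

```text
schema error: expected keys x, y, z, turn
schema error: expected keys x, y, z, turn
```

```bash
python3 -m crank '[{"x":0,"y":0,"z":0,"turn":0.144},{"x":0,"y":0,"z":0,"turn":0.144},{"x":0,"y":0,"z":0,"turn":0.144},{"x":0,"y":0,"z":0,"turn":0.144},{"x":0,"y":0,"z":0,"turn":0.144}]' 100; python3 -m crank '[{"x":0,"y":0,"z":0,"turn":0.144},{"x":0,"y":0,"z":0,"turn":0.144},{"x":0,"y":0,"z":0,"turn":0.144},{"x":0,"y":0,"z":0,"turn":0.144},{"x":0,"y":0,"z":0,"turn":0}]'
```

```text
time: 0.6
tool_pos: [0.1694, 0.6012, 0.2305]
tool_rot: [0.0, 0.48, 0.877, -0.001]
contact_force: [0.6, -0.8, -0.4]
gripper_width: 0.999
grasp_force: 0.0
time: 1.1
tool_pos: [0.1695, 0.6012, 0.2306]
tool_rot: [0.0, 0.707, 0.707, -0.001]
contact_force: [0.2, -0.2, 0.4]
gripper_width: 1.0
grasp_force: 0.0
```

```bash
for i in 1 2; do python3 -m crank '[{"x":-3.6,"y":2.3,"z":0,"turn":0},{"x":-3.6,"y":2.3,"z":0,"turn":0},{"x":-3.6,"y":2.3,"z":0,"turn":0},{"x":-3.6,"y":2.3,"z":0,"turn":0},{"x":-3.6,"y":2.3,"z":0,"turn":0}]'; done; python3 -m crank '[{"x":-3.6,"y":2.3,"z":0,"turn":0},{"x":-3.6,"y":2.3,"z":0,"turn":0},{"x":-3.6,"y":2.3,"z":0,"turn":0},{"x":-3.6,"y":2.3,"z":0,"turn":0},{"x":-3.8,"y":2.4,"z":0,"turn":0}]';python3 -m crank '[{"x":0,"y":0,"z":0,"turn":0},{"x":0,"y":0,"z":0,"turn":0}]'
```

```text
time: 1.6
tool_pos: [0.285, 0.42, 0.231]
tool_rot: [0.0, 0.706, 0.709, -0.0]
contact_force: [0.1, -0.3, -0.3]
gripper_width: 1.0
grasp_force: 0.0
time: 2.1
tool_pos: [0.4001, 0.2399, 0.2312]
tool_rot: [0.0, 0.706, 0.708, 0.0]
contact_force: [0.9, 0.1, 0.5]
gripper_width: 1.002
grasp_force: 0.0
time: 2.6
tool_pos: [0.5161, 0.058, 0.2312]
tool_rot: [-0.0, 0.706, 0.708, 0.0]
contact_force: [0.3, 0.8, -1.1]
gripper_width: 0.997
grasp_force: 0.0
time: 2.8
tool_pos: [0.5156, 0.0588, 0.2308]
tool_rot: [-0.001, 0.707, 0.707, -0.0]
contact_force: [-0.2, 0.2, 0.1]
gripper_width: 0.996
grasp_force: 0.0
```

```bash
python3 -m crank '[{"x":0,"y":0,"z":3,"turn":0},{"x":0,"y":0,"z":3,"turn":0},{"x":0,"y":0,"z":3,"turn":0},{"x":0,"y":0,"z":3,"turn":0},{"x":0,"y":0,"z":3,"turn":0}]'; python3 -m crank '[{"x":0,"y":0,"z":0,"turn":0},{"x":0,"y":0,"z":0,"turn":0},{"x":0,"y":0,"z":0,"turn":0},{"x":0,"y":0,"z":0,"turn":0},{"x":0,"y":0,"z":0,"turn":0}]' 40;  python3 -m crank '[{"x":0,"y":0,"z":0,"turn":0},{"x":0,"y":0,"z":0,"turn":0},{"x":0,"y":0,"z":0,"turn":0},{"x":0,"y":0,"z":0,"turn":0},{"x":0,"y":0,"z":0,"turn":0}]' 35
```

```text
time: 3.3
tool_pos: [0.5148, 0.061, 0.0802]
tool_rot: [-0.0, 0.706, 0.709, 0.0]
contact_force: [0.5, 0.1, -0.9]
gripper_width: 0.999
grasp_force: 0.0
time: 3.8
tool_pos: [0.517, 0.0597, 0.0836]
tool_rot: [0.001, 0.707, 0.707, 0.001]
contact_force: [-2.5, 0.8, 5.9]
gripper_width: 0.501
grasp_force: 60.9
time: 4.3
tool_pos: [0.5171, 0.0597, 0.0837]
tool_rot: [0.001, 0.707, 0.707, 0.001]
contact_force: [-2.5, 0.8, 6.6]
gripper_width: 0.506
grasp_force: 61.0
```

```bash
python3 -m crank '[{"x":0,"y":0,"z":-1,"turn":0},{"x":0,"y":0,"z":-2,"turn":0},{"x":0,"y":0,"z":-2,"turn":0},{"x":0,"y":0,"z":-3,"turn":0},{"x":0,"y":0,"z":-3,"turn":0}]'; python3 -m crank '[{"x":0,"y":0,"z":-2,"turn":0},{"x":0,"y":0,"z":-1,"turn":0},{"x":0,"y":0,"z":0,"turn":0},{"x":0,"y":0,"z":0,"turn":0},{"x":0,"y":0,"z":0,"turn":0}]'; python3 - <<'E'
from h import *
p,d=grab("scene",1); crop(p,150,60,410,300,2.4,"scene1")
E
```

```text
time: 4.8
tool_pos: [0.5149, 0.0594, 0.1921]
tool_rot: [-0.0, 0.707, 0.707, -0.0]
contact_force: [0.3, 0.4, -1.1]
gripper_width: 0.497
grasp_force: 60.8
time: 5.3
tool_pos: [0.5146, 0.0595, 0.2193]
tool_rot: [-0.001, 0.707, 0.707, -0.001]
contact_force: [0.7, 0.5, -1.0]
gripper_width: 0.503
grasp_force: 60.8
```

View pics/scene1.png

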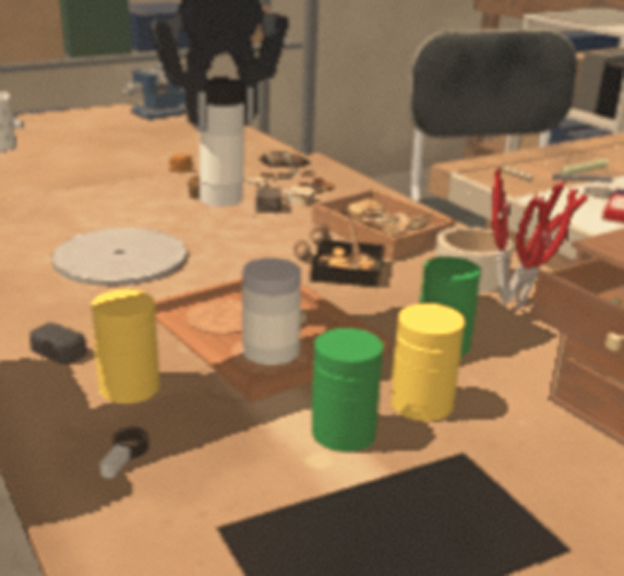

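The tall jar hangs upright in the gripper at crop (222,140), and the bar and stones have not moved. I'll check the cabinet's front edge before going to the mat.

```bash
python3 - <<'E'
from h import *
f=np.load("pics/top0.npz"); W=cloud("top",f["d"]); m=(W[...,2]>.03)&(W[...,1]<-.22)&(W[...,1]>-.45)&(W[...,0]>.4)&(W[...,2]<.4)
print(W[m].min(0),W[m].max(0))
E
for i in 1 2; do python3 -m crank '[{"x":-3.7,"y":0.22,"z":0,"turn":0},{"x":-3.7,"y":0.22,"z":0,"turn":0},{"x":-3.7,"y":0.22,"z":0,"turn":0},{"x":-3.7,"y":0.22,"z":0,"turn":0},{"x":-3.7,"y":0.22,"z":0,"turn":0}]'; done; python3 -m crank '[{"x":0,"y":0,"z":0,"turn":0},{"x":0,"y":0,"z":0,"turn":0}]'
```

```text
[ 0.65547483 -0.42435307  0.03015645] [ 0.98660203 -0.22001431  0.17020896]
time: 5.85
tool_pos: [0.526, -0.1267, 0.22]
tool_rot: [-0.001, 0.707, 0.707, -0.0]
contact_force: [1.6, -0.7, -1.0]
gripper_width: 0.503
grasp_force: 60.7
time: 6.35
tool_pos: [0.537, -0.3117, 0.2197]
tool_rot: [-0.001, 0.707, 0.707, -0.0]
contact_force: [0.6, 0.7, -0.7]
gripper_width: 0.502
grasp_force: 60.7
time: 6.55
tool_pos: [0.537, -0.3108, 0.2197]
tool_rot: [-0.001, 0.708, 0.707, -0.0]
contact_force: [0.1, -0.1, -2.1]
gripper_width: 0.502
grasp_force: 60.8
```

```bash
python3 -m crank '[{"x":0,"y":0,"z":3,"turn":0},{"x":0,"y":0,"z":3,"turn":0},{"x":0,"y":0,"z":3,"turn":0},{"x":0,"y":0,"z":3,"turn":0},{"x":0,"y":0,"z":1,"turn":0}]'; python3 -m crank '[{"x":0,"y":0,"z":0.3,"turn":0},{"x":0,"y":0,"z":0.3,"turn":0},{"x":0,"y":0,"z":0,"turn":0}]';  python3 -m crank '[{"x":0,"y":0,"z":0.2,"turn":0},{"x":0,"y":0,"z":0.2,"turn":0},{"x":0,"y":0,"z":0,"turn":0}]'
```

```text
time: 7.05
tool_pos: [0.5353, -0.3073, 0.0866]
tool_rot: [-0.004, 0.707, 0.708, -0.0]
contact_force: [-0.8, -0.8, -1.8]
gripper_width: 0.501
grasp_force: 60.9
time: 7.35
tool_pos: [0.5385, -0.3108, 0.0869]
tool_rot: [0.001, 0.707, 0.707, 0.0]
contact_force: [0.6, -1.1, -1.7]
gripper_width: 0.502
grasp_force: 60.9
time: 7.65
tool_pos: [0.5377, -0.3106, 0.0815]
tool_rot: [0.0, 0.707, 0.707, 0.0]
contact_force: [0.5, 0.7, -2.5]
gripper_width: 0.5
grasp_force: 60.9
```

```bash
python3 -m crank '[{"x":0,"y":0,"z":0.2,"turn":0},{"x":0,"y":0,"z":0,"turn":0}]';  python3 -m crank '[{"x":0,"y":0,"z":0.2,"turn":0},{"x":0,"y":0,"z":0,"turn":0}]'; python3 -m crank '[{"x":0,"y":0,"z":0.1,"turn":0},{"x":0,"y":0,"z":0,"turn":0},{"x":0,"y":0,"z":0,"turn":0}]'
```

```text
time: 7.85
tool_pos: [0.5374, -0.3104, 0.079]
tool_rot: [-0.0, 0.707, 0.707, -0.0]
contact_force: [0.1, -0.8, -0.7]
gripper_width: 0.5
grasp_force: 60.9
time: 8.05
tool_pos: [0.5374, -0.3104, 0.0769]
tool_rot: [-0.0, 0.707, 0.707, -0.0]
contact_force: [0.4, -0.2, -1.5]
gripper_width: 0.5
grasp_force: 60.9
time: 8.35
tool_pos: [0.5376, -0.3106, 0.0768]
tool_rot: [0.0, 0.707, 0.707, -0.0]
contact_force: [-2.4, 1.2, 1.9]
gripper_width: 0.501
grasp_force: 61.3
```

```bash
python3 -m crank '[{"x":0,"y":0,"z":0,"turn":0},{"x":0,"y":0,"z":0,"turn":0},{"x":0,"y":0,"z":0,"turn":0},{"x":0,"y":0,"z":0,"turn":0},{"x":0,"y":0,"z":0,"turn":0}]' 100; python3 -m crank '[{"x":0,"y":0,"z":-1.5,"turn":0},{"x":0,"y":0,"z":-3,"turn":0},{"x":0,"y":0,"z":-4,"turn":0},{"x":0,"y":0,"z":-4,"turn":0},{"x":0,"y":0,"z":-3,"turn":0}]';  python3 -m crank '[{"x":3.5,"y":0,"z":0,"turn":0},{"x":3.5,"y":0,"z":0,"turn":0},{"x":3.5,"y":-0.2,"z":0,"turn":0},{"x":3.5,"y":-0.4,"z":0,"turn":0},{"x":3.5,"y":-0.4,"z":0,"turn":0}]'; python3 -m crank '[{"x":3.5,"y":-0.3,"z":0,"turn":0},{"x":3.5,"y":0,"z":0,"turn":0},{"x":3.5,"y":0,"z":0,"turn":0},{"x":0,"y":0,"z":0,"turn":0},{"x":0,"y":0,"z":0,"turn":0}]'; python3 - <<'E'
from h import *
p,d=grab("scene",2); crop(p,150,60,410,330,2.2,"scene2")
E
```

```text
time: 8.85
tool_pos: [0.5376, -0.3104, 0.0762]
tool_rot: [-0.0, 0.707, 0.707, 0.0]
contact_force: [0.5, 0.8, -0.7]
gripper_width: 1.002
grasp_force: 0.0
time: 9.35
tool_pos: [0.5383, -0.311, 0.236]
tool_rot: [0.002, 0.707, 0.707, 0.0]
contact_force: [0.6, -1.0, -0.1]
gripper_width: 1.004
grasp_force: 0.0
time: 9.85
tool_pos: [0.5275, -0.1342, 0.2328]
tool_rot: [0.001, 0.707, 0.707, 0.0]
contact_force: [0.9, 0.8, -0.3]
gripper_width: 0.998
grasp_force: 0.0
time: 10.35
tool_pos: [0.5248, -0.0301, 0.2324]
tool_rot: [0.001, 0.707, 0.708, 0.0]
contact_force: [-0.4, -0.8, 0.8]
gripper_width: 0.999
grasp_force: 0.0
```

View pics/scene2.png

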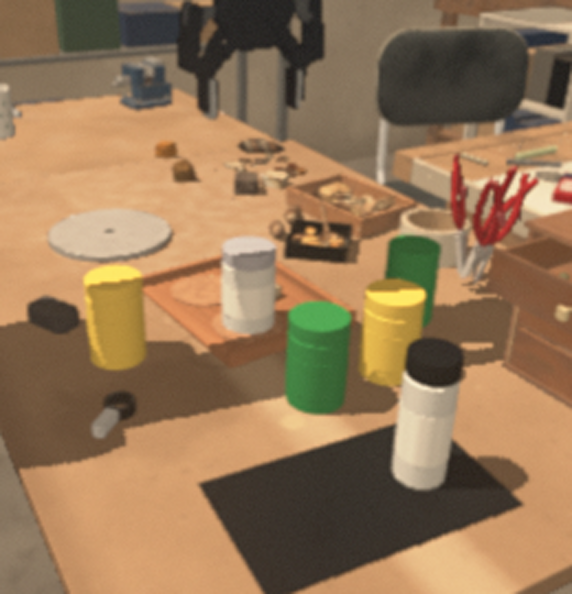

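The tall jar stands upright on the mat at crop (425,420), and the gripper is above the white steel-lidded wide jar. Next I grasp that one.

```bash
python3 -m crank '[{"x":0,"y":0,"z":4,"turn":0},{"x":0,"y":0,"z":4,"turn":0},{"x":0,"y":0,"z":4,"turn":0},{"x":0,"y":0,"z":3,"turn":0},{"x":0,"y":0,"z":2.5,"turn":0}]'; python3 -m crank '[{"x":0,"y":0,"z":0,"turn":0},{"x":0,"y":0,"z":0,"turn":0}]'; python3 -m crank '[{"x":0,"y":0,"z":0,"turn":0},{"x":0,"y":0,"z":0,"turn":0},{"x":0,"y":0,"z":0,"turn":0},{"x":0,"y":0,"z":0,"turn":0},{"x":0,"y":0,"z":0,"turn":0}]' 50
```

```text
time: 10.9
tool_pos: [0.5237, -0.0318, 0.0543]
tool_rot: [-0.001, 0.708, 0.706, -0.001]
contact_force: [-1.1, 0.3, 0.2]
gripper_width: 1.001
grasp_force: 0.0
time: 11.1
tool_pos: [0.5248, -0.0315, 0.0567]
tool_rot: [-0.0, 0.708, 0.707, -0.0]
contact_force: [1.1, -0.5, 0.1]
gripper_width: 0.998
grasp_force: 0.0
time: 11.6
tool_pos: [0.5264, -0.031, 0.0588]
tool_rot: [0.002, 0.707, 0.707, 0.001]
contact_force: [-0.4, -1.4, 6.6]
gripper_width: 0.666
grasp_force: 64.1
```

```bash
python3 -m crank '[{"x":0,"y":0,"z":-1,"turn":0},{"x":0,"y":0,"z":-3,"turn":0},{"x":0,"y":0,"z":-4,"turn":0},{"x":0,"y":0,"z":-4,"turn":0},{"x":0,"y":0,"z":-3,"turn":0}]'; python3 -m crank '[{"x":-2,"y":-0.8,"z":0,"turn":0},{"x":-3.5,"y":-1.4,"z":0,"turn":0},{"x":-3.5,"y":-1.4,"z":0,"turn":0},{"x":-3.5,"y":-1.4,"z":0,"turn":0},{"x":-3.5,"y":-1.4,"z":0,"turn":0}]'; python3 -m crank '[{"x":-3.5,"y":-1.4,"z":0,"turn":0},{"x":-3.5,"y":-1.4,"z":0,"turn":0},{"x":-2.5,"y":-1,"z":0,"turn":0},{"x":-1.9,"y":-0.6,"z":0,"turn":0},{"x":0,"y":0,"z":0,"turn":0}]'; python3 -m crank '[{"x":0,"y":0,"z":2,"turn":0},{"x":0,"y":0,"z":4,"turn":0},{"x":0,"y":0,"z":4,"turn":0},{"x":0,"y":0,"z":2.5,"turn":0},{"x":0,"y":0,"z":1.5,"turn":0}]';  python3 -m crank '[{"x":0,"y":0,"z":0.5,"turn":0},{"x":0,"y":0,"z":0,"turn":0},{"x":0,"y":0,"z":0,"turn":0}]'
```

```text
time: 12.1
tool_pos: [0.5249, -0.0304, 0.2095]
tool_rot: [0.001, 0.707, 0.707, 0.001]
contact_force: [0.5, 0.6, -2.2]
gripper_width: 0.665
grasp_force: 64.4
time: 12.6
tool_pos: [0.4596, -0.1913, 0.2066]
tool_rot: [0.0, 0.707, 0.707, 0.0]
contact_force: [-0.3, 0.1, -1.6]
gripper_width: 0.665
grasp_force: 64.4
time: 13.1
tool_pos: [0.4156, -0.3061, 0.2065]
tool_rot: [0.0, 0.708, 0.706, -0.0]
contact_force: [-0.9, 0.8, -0.9]
gripper_width: 0.664
grasp_force: 64.4
time: 13.6
tool_pos: [0.4155, -0.3023, 0.0635]
tool_rot: [-0.002, 0.707, 0.707, 0.0]
contact_force: [-0.0, -0.4, -2.0]
gripper_width: 0.666
grasp_force: 64.4
time: 13.9
tool_pos: [0.4177, -0.3053, 0.0631]
tool_rot: [0.002, 0.707, 0.707, 0.0]
contact_force: [1.2, -0.3, -1.3]
gripper_width: 0.666
grasp_force: 64.4
```

```bash
python3 -m crank '[{"x":0,"y":0,"z":0.4,"turn":0},{"x":0,"y":0,"z":0.3,"turn":0},{"x":0,"y":0,"z":0,"turn":0},{"x":0,"y":0,"z":0,"turn":0}]'; python3 -m crank '[{"x":0,"y":0,"z":0.2,"turn":0},{"x":0,"y":0,"z":0,"turn":0}]';  python3 -m crank '[{"x":0,"y":0,"z":0.1,"turn":0},{"x":0,"y":0,"z":0,"turn":0}]'; python3 -m crank '[{"x":0,"y":0,"z":0.1,"turn":0},{"x":0,"y":0,"z":0,"turn":0}]'
```

```text
time: 14.3
tool_pos: [0.4166, -0.3045, 0.0543]
tool_rot: [-0.0, 0.707, 0.707, 0.0]
contact_force: [-0.5, 0.1, -1.8]
gripper_width: 0.667
grasp_force: 64.4
time: 14.5
tool_pos: [0.4164, -0.3043, 0.052]
tool_rot: [-0.0, 0.707, 0.707, -0.0]
contact_force: [0.0, -0.7, -1.1]
gripper_width: 0.666
grasp_force: 64.4
time: 14.7
tool_pos: [0.4166, -0.3046, 0.0519]
tool_rot: [-0.0, 0.707, 0.707, -0.0]
contact_force: [-2.2, 1.7, 2.8]
gripper_width: 0.667
grasp_force: 64.9
time: 14.9
tool_pos: [0.4167, -0.3046, 0.0518]
tool_rot: [-0.0, 0.707, 0.707, -0.0]
contact_force: [-4.9, 3.7, 9.2]
gripper_width: 0.668
grasp_force: 65.2
```

```bash
python3 -m crank '[{"x":0,"y":0,"z":0,"turn":0},{"x":0,"y":0,"z":0,"turn":0},{"x":0,"y":0,"z":0,"turn":0},{"x":0,"y":0,"z":0,"turn":0},{"x":0,"y":0,"z":0,"turn":0}]' 100; python3 -m crank '[{"x":0,"y":0,"z":-1.5,"turn":0},{"x":0,"y":0,"z":-3,"turn":0},{"x":0,"y":0,"z":-4,"turn":0},{"x":0,"y":0,"z":-4,"turn":0},{"x":0,"y":0,"z":-4,"turn":0}]';  for i in 1 2 3; do python3 -m crank '[{"x":4,"y":0.4,"z":0,"turn":0},{"x":4,"y":0.4,"z":0,"turn":0},{"x":4,"y":0.4,"z":0,"turn":0},{"x":4,"y":0.4,"z":0,"turn":0},{"x":4,"y":0.3,"z":0,"turn":0}]'; done; python3 - <<'E'
from h import *
p,d=grab("top",3); crop(p,205,130,315,230,6,"rack3"); cv2.imwrite("pics/top3.png",p[:,:,::-1])
E
```

```text
time: 15.4
tool_pos: [0.4166, -0.3044, 0.0501]
tool_rot: [-0.0, 0.707, 0.707, 0.0]
contact_force: [-0.8, 0.4, -0.1]
gripper_width: 1.004
grasp_force: 0.0
time: 15.9
tool_pos: [0.4165, -0.3043, 0.2182]
tool_rot: [0.001, 0.707, 0.707, -0.0]
contact_force: [1.0, -0.7, 0.3]
gripper_width: 1.003
grasp_force: 0.0
time: 16.4
tool_pos: [0.4356, -0.103, 0.2167]
tool_rot: [0.001, 0.707, 0.707, 0.0]
contact_force: [0.9, 1.1, -0.5]
gripper_width: 0.999
grasp_force: 0.0
time: 16.9
tool_pos: [0.4547, 0.0972, 0.2168]
tool_rot: [0.001, 0.707, 0.707, 0.001]
contact_force: [0.3, 0.0, 0.7]
gripper_width: 1.0
grasp_force: 0.0
time: 17.4
tool_pos: [0.4737, 0.2974, 0.2167]
tool_rot: [0.0, 0.707, 0.707, 0.001]
contact_force: [1.8, -1.1, -0.1]
gripper_width: 0.995
grasp_force: 0.0
```

View pics/rack3.png

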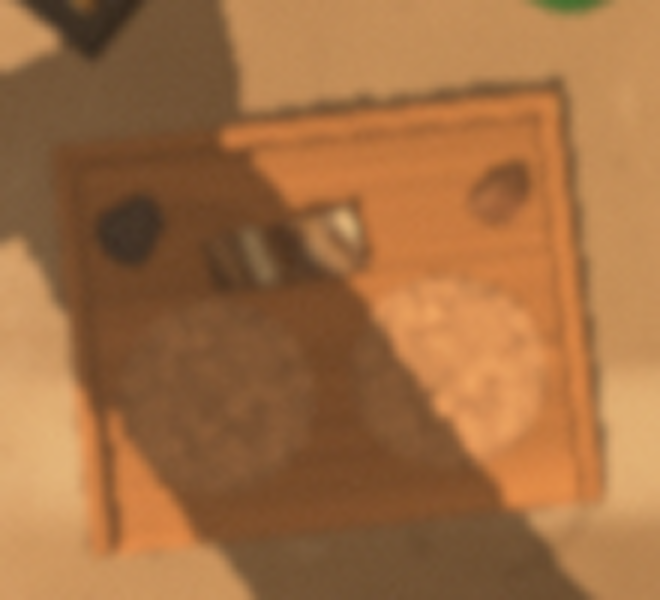

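View pics/top3.png

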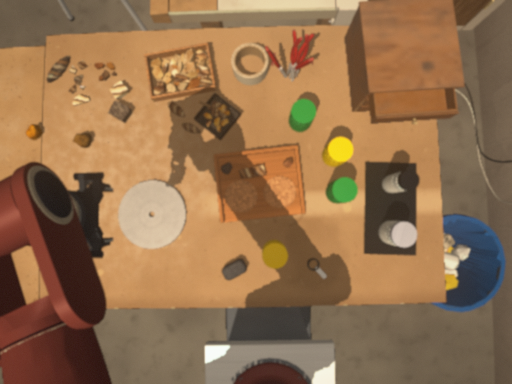

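Both jars stand upright on the mat: wide at (398,233), tall at (395,182). The bar is now uncovered at crop (290,247), with the dark lump and jasper where they were.

```bash
python3 - <<'E'
from h import *
f=np.load("pics/top3.npz"); p,d=f["p"],f["d"]
W=cloud("top",d); Z=W[...,2]
k=np.zeros((384,512),np.uint8); k[160:184,235:272]=(Z>.0155)[160:184,235:272]
n,l,s,c=cv2.connectedComponentsWithStats(k); i=1+s[1:,4].argmax(); ys,xs=np.nonzero(l==i)
q=ray("top",np.c_[xs,ys],.023)[:,:2].astype(np.float32); print("bar",s[i],np.median(Z[l==i]),cv2.minAreaRect(q),q.mean(0))
v=np.linalg.eigh(np.cov(q.T)); print(np.sqrt(12*v[0]),v[1][:,1])
cr=lambda x,y:(205+(x+.5)/6-.5,130+(y+.5)/6-.5)
C=ray("top",[cr(207,238),cr(220,290),cr(372,268),cr(355,200)],.023);print("by eye",C.mean(0),C.round(3)[:,:2])
for nm,r in(("lump",(222,158,234,176)),("jasper",(281,155,295,168))):
    k=np.zeros((384,512),bool); k[r[1]:r[3],r[0]:r[2]]=(Z>.0215)[r[1]:r[3],r[0]:r[2]]; print(nm,W[k].min(0),W[k].max(0))
E
```

```text
bar [239 165  27  13 230] 0.02303453399173356 ((0.5718438029289246, 0.032352250069379807), (0.023021385073661804, 0.06341753900051117), 8.292860984802246) [0.5714866  0.03202261]
[0.02217029 0.06251466] [-0.12957842  0.99156918]
by eye [0.57272636 0.03007586 0.023     ] [[ 0.578  0.063]
 [ 0.557  0.058]
 [ 0.564 -0.004]
 [ 0.592  0.003]]
lump [0.47153803 0.003443   0.02211563] [0.59369837 0.1050039  0.89411196]
jasper [ 0.58522752 -0.0664103   0.02155596] [ 0.60068982 -0.04682164  0.02773282]
```

```bash
python3 -m crank '[{"x":-3.5,"y":1.3,"z":0,"turn":0},{"x":-3.5,"y":1.3,"z":0,"turn":0},{"x":-3.5,"y":1.3,"z":0,"turn":0},{"x":-3.5,"y":1.3,"z":0,"turn":0},{"x":-3.5,"y":1.3,"z":0,"turn":0}]' 55;  python3 -m crank '[{"x":-3.5,"y":1.3,"z":0,"turn":0},{"x":-3.5,"y":1.3,"z":0,"turn":0},{"x":-2,"y":0.5,"z":0,"turn":0},{"x":0,"y":0,"z":0,"turn":-0.135},{"x":0,"y":0,"z":0,"turn":0}]';  python3 -m crank '[{"x":0,"y":0,"z":0,"turn":0},{"x":0,"y":0,"z":0,"turn":0}]'
```

```text
time: 17.95
tool_pos: [0.539, 0.1192, 0.2167]
tool_rot: [0.0, 0.707, 0.707, 0.001]
contact_force: [0.6, -0.7, 0.2]
gripper_width: 0.548
grasp_force: 0.0
time: 18.45
tool_pos: [0.5698, 0.0297, 0.2164]
tool_rot: [0.0, 0.658, 0.753, 0.0]
contact_force: [0.1, 0.0, 0.0]
gripper_width: 0.551
grasp_force: 0.0
time: 18.65
tool_pos: [0.5695, 0.031, 0.2158]
tool_rot: [0.0, 0.658, 0.753, 0.0]
contact_force: [0.4, -0.1, -0.3]
gripper_width: 0.552
grasp_force: 0.0
```

```bash
python3 -m crank '[{"x":0,"y":0.25,"z":2,"turn":0},{"x":0,"y":0,"z":4,"turn":0},{"x":0,"y":0,"z":4,"turn":0},{"x":0,"y":0,"z":4,"turn":0},{"x":0,"y":0,"z":2,"turn":0}]';  python3 -m crank '[{"x":0,"y":0,"z":0,"turn":0},{"x":0,"y":0,"z":0,"turn":0}]';  python3 - <<'E'
from h import *
p,d=grab("scene",4); crop(p,190,90,330,230,4,"scene4")
E
```

```text
time: 19.15
tool_pos: [0.5692, 0.0317, 0.0512]
tool_rot: [-0.002, 0.658, 0.753, -0.002]
contact_force: [-0.8, 0.8, 0.6]
gripper_width: 0.551
grasp_force: 0.0
time: 19.35
tool_pos: [0.5723, 0.0313, 0.0559]
tool_rot: [0.0, 0.658, 0.753, 0.0]
contact_force: [1.1, -0.2, 0.4]
gripper_width: 0.549
grasp_force: 0.0
```

View pics/scene4.png

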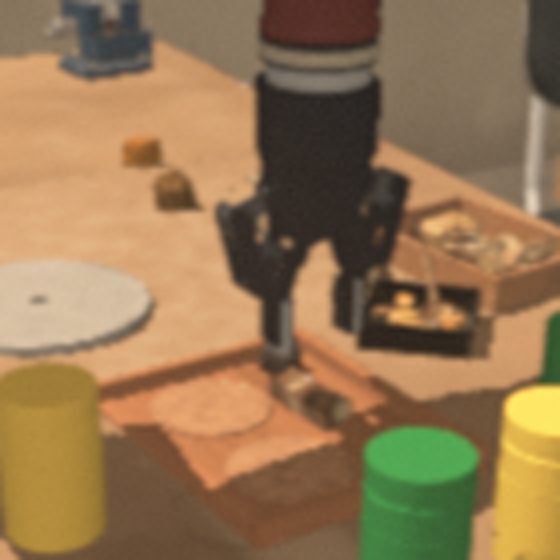

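The fingers straddle the bar at crop (310,395), one in front and one behind. I'll go down slowly and close.

```bash
python3 -m crank '[{"x":0,"y":0,"z":1,"turn":0},{"x":0,"y":0,"z":1,"turn":0},{"x":0,"y":0,"z":1,"turn":0},{"x":0,"y":0,"z":0.8,"turn":0},{"x":0,"y":0,"z":0,"turn":0}]';  python3 -m crank '[{"x":0,"y":0,"z":0.3,"turn":0},{"x":0,"y":0,"z":0,"turn":0},{"x":0,"y":0,"z":0,"turn":0}]'; python3 -m crank '[{"x":0,"y":0,"z":0,"turn":0},{"x":0,"y":0,"z":0,"turn":0},{"x":0,"y":0,"z":0,"turn":0},{"x":0,"y":0,"z":0,"turn":0},{"x":0,"y":0,"z":0,"turn":0}]' 15
```

```text
time: 19.9
tool_pos: [0.5705, 0.0309, 0.0152]
tool_rot: [-0.001, 0.658, 0.753, -0.001]
contact_force: [-0.8, -0.2, -0.5]
gripper_width: 0.554
grasp_force: 0.0
time: 20.2
tool_pos: [0.5724, 0.0308, 0.0146]
tool_rot: [0.0, 0.658, 0.753, 0.0]
contact_force: [0.4, -0.2, 0.7]
gripper_width: 0.554
grasp_force: 0.0
time: 20.7
tool_pos: [0.5727, 0.0308, 0.015]
tool_rot: [0.001, 0.658, 0.753, 0.0]
contact_force: [-0.4, -0.4, 4.7]
gripper_width: 0.272
grasp_force: 60.5
```

```bash
python3 -m crank '[{"x":0,"y":0,"z":-1,"turn":0},{"x":0,"y":0,"z":-2,"turn":0},{"x":0,"y":0,"z":-3,"turn":0},{"x":0,"y":0,"z":-3,"turn":0},{"x":0,"y":0,"z":-1,"turn":0}]'; python3 -m crank '[{"x":3.3,"y":-0.8,"z":0,"turn":0},{"x":3.3,"y":-0.8,"z":0,"turn":0},{"x":3.3,"y":-0.8,"z":0,"turn":0},{"x":3.3,"y":-0.8,"z":0,"turn":0},{"x":3.3,"y":-0.8,"z":0,"turn":0}]'; python3 -m crank '[{"x":3.3,"y":-0.8,"z":0,"turn":0},{"x":3.3,"y":-0.8,"z":0,"turn":0},{"x":3.3,"y":-0.8,"z":0,"turn":0},{"x":0,"y":0,"z":0,"turn":0},{"x":0,"y":0,"z":0,"turn":0}]'; python3 - <<'E'
from h import *
p,d=grab("scene",5); crop(p,140,60,330,230,3.5,"scene5")
E
```

```text
time: 21.2
tool_pos: [0.5738, 0.0308, 0.118]
tool_rot: [0.002, 0.658, 0.753, 0.002]
contact_force: [0.2, 0.5, -0.5]
gripper_width: 0.271
grasp_force: 59.9
time: 21.7
tool_pos: [0.5087, 0.1899, 0.1131]
tool_rot: [-0.001, 0.658, 0.753, -0.001]
contact_force: [-0.2, 0.2, -1.3]
gripper_width: 0.278
grasp_force: 59.9
time: 22.2
tool_pos: [0.4722, 0.2839, 0.1132]
tool_rot: [-0.0, 0.657, 0.754, -0.001]
contact_force: [-0.4, 0.2, -0.7]
gripper_width: 0.273
grasp_force: 59.9
```

View pics/scene5.png

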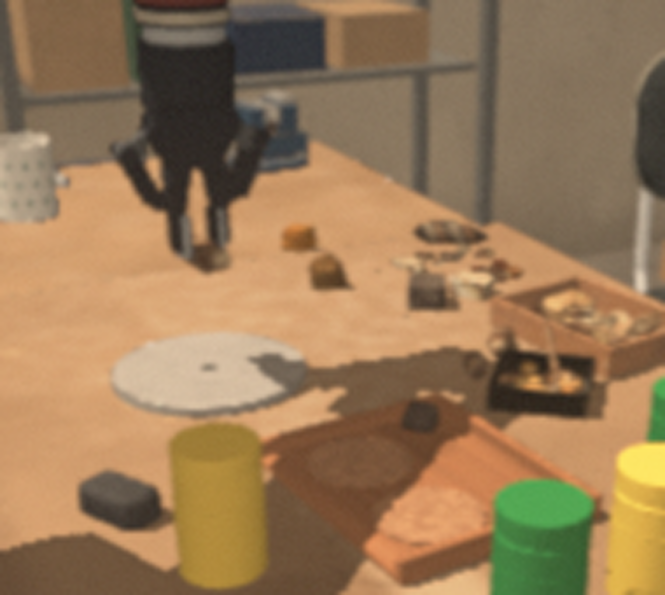

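The bar is held level at crop (207,255) above the lap plate at (208,367). Now I lower it.

```bash
python3 -m crank '[{"x":0,"y":0,"z":2.5,"turn":0},{"x":0,"y":0,"z":2.5,"turn":0},{"x":0,"y":0,"z":2,"turn":0},{"x":0,"y":0,"z":1.2,"turn":0},{"x":0,"y":0,"z":0.4,"turn":0}]'; python3 -m crank '[{"x":0,"y":0,"z":0.2,"turn":0},{"x":0,"y":0,"z":0.2,"turn":0},{"x":0,"y":0,"z":0,"turn":0},{"x":0,"y":0,"z":0,"turn":0}]'; python3 -m crank '[{"x":0,"y":0,"z":0.2,"turn":0},{"x":0,"y":0,"z":0.2,"turn":0},{"x":0,"y":0,"z":0,"turn":0},{"x":0,"y":0,"z":0,"turn":0}]'; python3 -m crank '[{"x":0,"y":0,"z":0.2,"turn":0},{"x":0,"y":0,"z":0,"turn":0},{"x":0,"y":0,"z":0,"turn":0}]'
```

```text
time: 22.75
tool_pos: [0.4724, 0.2825, 0.0265]
tool_rot: [-0.001, 0.658, 0.753, -0.001]
contact_force: [-0.7, -0.7, -0.8]
gripper_width: 0.274
grasp_force: 59.9
time: 23.15
tool_pos: [0.4737, 0.2841, 0.0252]
tool_rot: [0.0, 0.658, 0.753, 0.001]
contact_force: [0.5, -0.0, -1.0]
gripper_width: 0.272
grasp_force: 59.9
time: 23.55
tool_pos: [0.473, 0.2838, 0.0202]
tool_rot: [-0.0, 0.658, 0.753, -0.0]
contact_force: [0.6, 0.5, -0.4]
gripper_width: 0.274
grasp_force: 59.9
time: 23.85
tool_pos: [0.473, 0.2838, 0.0182]
tool_rot: [-0.0, 0.658, 0.753, -0.0]
contact_force: [0.2, 0.4, -0.5]
gripper_width: 0.28
grasp_force: 59.9
```

```bash
python3 -m crank '[{"x":0,"y":0,"z":0.15,"turn":0},{"x":0,"y":0,"z":0,"turn":0},{"x":0,"y":0,"z":0,"turn":0}]'; python3 -m crank '[{"x":0,"y":0,"z":0.1,"turn":0},{"x":0,"y":0,"z":0,"turn":0},{"x":0,"y":0,"z":0,"turn":0}]'; python3 -m crank '[{"x":0,"y":0,"z":0.1,"turn":0},{"x":0,"y":0,"z":0,"turn":0},{"x":0,"y":0,"z":0,"turn":0}]'
```

```text
time: 24.15
tool_pos: [0.4731, 0.2838, 0.0168]
tool_rot: [-0.0, 0.658, 0.753, -0.0]
contact_force: [-0.2, -0.6, -1.4]
gripper_width: 0.273
grasp_force: 59.9
time: 24.45
tool_pos: [0.4733, 0.2839, 0.0161]
tool_rot: [0.0, 0.658, 0.753, 0.0]
contact_force: [0.1, 0.2, 2.1]
gripper_width: 0.278
grasp_force: 60.1
time: 24.75
tool_pos: [0.4733, 0.2839, 0.016]
tool_rot: [-0.0, 0.658, 0.753, -0.0]
contact_force: [-4.3, -1.5, 7.6]
gripper_width: 0.276
grasp_force: 60.9
```

```bash
python3 -m crank '[{"x":0,"y":0,"z":0,"turn":0},{"x":0,"y":0,"z":0,"turn":0},{"x":0,"y":0,"z":0,"turn":0},{"x":0,"y":0,"z":0,"turn":0},{"x":0,"y":0,"z":0,"turn":0}]' 60; python3 -m crank '[{"x":0,"y":0,"z":-1,"turn":0},{"x":0,"y":0,"z":-4,"turn":0},{"x":0,"y":0,"z":-5,"turn":0},{"x":0,"y":0,"z":-5,"turn":0},{"x":0,"y":0,"z":-5,"turn":0.135}]'; for i in 1 2 3; do python3 -m crank '[{"x":-3.9,"y":-0.4,"z":0,"turn":0},{"x":-3.9,"y":-0.4,"z":0,"turn":0},{"x":-3.9,"y":-0.4,"z":0,"turn":0},{"x":-3.9,"y":-0.3,"z":0,"turn":0},{"x":-3.9,"y":-0.3,"z":0,"turn":0}]' 100; done; python3 -m crank '[{"x":0,"y":0,"z":0,"turn":0},{"x":0,"y":0,"z":0,"turn":0},{"x":0,"y":0,"z":0,"turn":0}]'; python3 - <<'E'
from h import *
p,d=grab("top",6); crop(p,100,140,220,260,4.5,"lap6")
W=cloud("top",d); Z=W[...,2]
k=np.zeros((384,512),np.uint8); k[190:236,130:175]=(Z>.017)[190:236,130:175]
n,l,s,c=cv2.connectedComponentsWithStats(k); i=1+s[1:,4].argmax(); ys,xs=np.nonzero(l==i)
q=ray("top",np.c_[xs,ys],.024)[:,:2].astype(np.float32); print("bar",np.median(Z[l==i]),cv2.minAreaRect(q))
E
```

```text
time: 25.25
tool_pos: [0.473, 0.2838, 0.0146]
tool_rot: [-0.0, 0.658, 0.753, -0.0]
contact_force: [0.1, -0.4, 0.0]
gripper_width: 0.604
grasp_force: 0.0
time: 25.75
tool_pos: [0.4728, 0.2837, 0.2176]
tool_rot: [0.0, 0.708, 0.706, 0.0]
contact_force: [1.3, -0.2, 0.1]
gripper_width: 0.6
grasp_force: 0.0
time: 26.25
tool_pos: [0.4548, 0.0875, 0.2157]
tool_rot: [0.001, 0.707, 0.707, 0.0]
contact_force: [0.1, 0.2, -0.2]
gripper_width: 1.0
grasp_force: 0.0
time: 26.75
tool_pos: [0.4368, -0.1077, 0.2158]
tool_rot: [0.001, 0.707, 0.707, 0.0]
contact_force: [0.9, -0.5, -0.0]
gripper_width: 1.001
grasp_force: 0.0
time: 27.25
tool_pos: [0.4187, -0.3028, 0.2158]
tool_rot: [0.001, 0.707, 0.707, 0.0]
contact_force: [0.4, 0.4, 0.9]
gripper_width: 0.999
grasp_force: 0.0
time: 27.55
tool_pos: [0.4192, -0.3003, 0.2151]
tool_rot: [0.0, 0.707, 0.707, 0.0]
contact_force: [0.5, 0.9, -0.6]
gripper_width: 0.994
grasp_force: 0.0
bar 0.02379689769294845 ((0.47307536005973816, 0.28291186690330505), (0.026355823501944542, 0.06665617227554321), 10.142475128173828)
```

View pics/lap6.png

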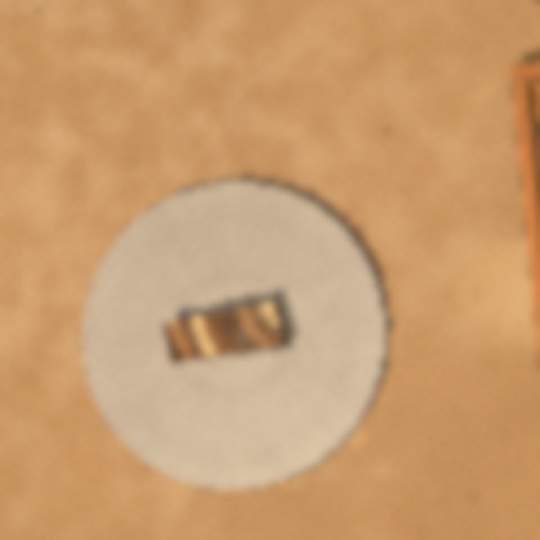

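The bar lies flat at the middle of the plate, crop (230,328), and measures within 1–2 mm of the centre. Now back to the wide jar.

```bash
python3 -m crank '[{"x":-0.4,"y":-0.25,"z":2,"turn":0},{"x":0,"y":0,"z":4,"turn":0},{"x":0,"y":0,"z":4,"turn":0},{"x":0,"y":0,"z":4,"turn":0},{"x":0,"y":0,"z":2.5,"turn":0}]'; python3 -m crank '[{"x":0,"y":0,"z":0,"turn":0},{"x":0,"y":0,"z":0,"turn":0}]'; python3 -m crank '[{"x":0,"y":0,"z":0,"turn":0},{"x":0,"y":0,"z":0,"turn":0},{"x":0,"y":0,"z":0,"turn":0},{"x":0,"y":0,"z":0,"turn":0},{"x":0,"y":0,"z":0,"turn":0}]' 50; python3 -m crank '[{"x":0,"y":0,"z":-1,"turn":0},{"x":0,"y":0,"z":-3,"turn":0},{"x":0,"y":0,"z":-4,"turn":0},{"x":0,"y":0,"z":-4,"turn":0},{"x":0,"y":0,"z":-3,"turn":0}]'
```

```text
time: 28.1
tool_pos: [0.4156, -0.3025, 0.0468]
tool_rot: [-0.002, 0.706, 0.708, 0.0]
contact_force: [0.0, 0.1, -0.8]
gripper_width: 0.997
grasp_force: 0.0
time: 28.3
tool_pos: [0.4171, -0.3045, 0.0504]
tool_rot: [0.0, 0.707, 0.708, 0.0]
contact_force: [0.8, -0.7, 0.5]
gripper_width: 1.004
grasp_force: 0.0
time: 28.8
tool_pos: [0.418, -0.3065, 0.0525]
tool_rot: [0.002, 0.707, 0.707, 0.0]
contact_force: [-1.1, 1.5, 7.8]
gripper_width: 0.665
grasp_force: 64.1
time: 29.3
tool_pos: [0.4169, -0.3054, 0.2032]
tool_rot: [0.002, 0.707, 0.707, 0.0]
contact_force: [0.2, 0.1, -1.5]
gripper_width: 0.667
grasp_force: 64.4
```

```bash
python3 -m crank '[{"x":2,"y":0.8,"z":0,"turn":0},{"x":3.5,"y":1.4,"z":0,"turn":0},{"x":3.5,"y":1.4,"z":0,"turn":0},{"x":3.5,"y":1.4,"z":0,"turn":0},{"x":3.5,"y":1.4,"z":0,"turn":0}]'; python3 -m crank '[{"x":3.5,"y":1.4,"z":0,"turn":0},{"x":3.5,"y":1.4,"z":0,"turn":0},{"x":2.5,"y":1,"z":0,"turn":0},{"x":1.9,"y":0.5,"z":0,"turn":0},{"x":0,"y":0,"z":0,"turn":0}]'; python3 -m crank '[{"x":0,"y":0,"z":2,"turn":0},{"x":0,"y":0,"z":4,"turn":0},{"x":0,"y":0,"z":4,"turn":0},{"x":0,"y":0,"z":2,"turn":0},{"x":0,"y":0,"z":1,"turn":0}]';  python3 -m crank '[{"x":0,"y":0,"z":0,"turn":0},{"x":0,"y":0,"z":0,"turn":0},{"x":0,"y":0,"z":0,"turn":0}]'
```

```text
time: 29.8
tool_pos: [0.4806, -0.1437, 0.2002]
tool_rot: [0.0, 0.707, 0.707, 0.0]
contact_force: [0.4, 0.4, -2.0]
gripper_width: 0.671
grasp_force: 64.4
time: 30.3
tool_pos: [0.5236, -0.0291, 0.2]
tool_rot: [-0.0, 0.706, 0.708, 0.0]
contact_force: [0.2, -0.7, -1.2]
gripper_width: 0.668
grasp_force: 64.4
time: 30.8
tool_pos: [0.5213, -0.0316, 0.067]
tool_rot: [-0.002, 0.707, 0.707, -0.002]
contact_force: [-0.8, -0.4, -1.8]
gripper_width: 0.668
grasp_force: 64.4
time: 31.1
tool_pos: [0.5251, -0.0317, 0.072]
tool_rot: [0.002, 0.707, 0.707, 0.001]
contact_force: [-0.2, -0.8, -1.1]
gripper_width: 0.665
grasp_force: 64.4
```

```bash
python3 -m crank '[{"x":0.05,"y":0,"z":0.4,"turn":0},{"x":0,"y":0,"z":0.3,"turn":0},{"x":0,"y":0,"z":0.2,"turn":0},{"x":0,"y":0,"z":0,"turn":0},{"x":0,"y":0,"z":0,"turn":0}]'; python3 -m crank '[{"x":0,"y":0,"z":0.1,"turn":0},{"x":0,"y":0,"z":0,"turn":0},{"x":0,"y":0,"z":0,"turn":0}]';python3 -m crank '[{"x":0,"y":0,"z":0.1,"turn":0},{"x":0,"y":0,"z":0,"turn":0},{"x":0,"y":0,"z":0,"turn":0}]';python3 -m crank '[{"x":0,"y":0,"z":0.1,"turn":0},{"x":0,"y":0,"z":0,"turn":0},{"x":0,"y":0,"z":0,"turn":0}]'
```

```text
time: 31.6
tool_pos: [0.5235, -0.0306, 0.0607]
tool_rot: [-0.0, 0.707, 0.707, -0.0]
contact_force: [-0.3, -0.4, -1.7]
gripper_width: 0.664
grasp_force: 64.4
time: 31.9
tool_pos: [0.5236, -0.0306, 0.0598]
tool_rot: [0.0, 0.707, 0.707, 0.0]
contact_force: [0.1, -0.0, -1.8]
gripper_width: 0.669
grasp_force: 64.4
time: 32.2
tool_pos: [0.5238, -0.0306, 0.0596]
tool_rot: [-0.0, 0.707, 0.707, -0.0]
contact_force: [-3.1, 1.0, 5.9]
gripper_width: 0.667
grasp_force: 64.6
time: 32.5
tool_pos: [0.5238, -0.0306, 0.0595]
tool_rot: [-0.0, 0.707, 0.707, -0.0]
contact_force: [-6.9, 1.3, 11.5]
gripper_width: 0.669
grasp_force: 65.2
```

```bash
python3 -m crank '[{"x":0,"y":0,"z":0,"turn":0},{"x":0,"y":0,"z":0,"turn":0},{"x":0,"y":0,"z":0,"turn":0},{"x":0,"y":0,"z":0,"turn":0},{"x":0,"y":0,"z":0,"turn":0}]' 100; python3 -m crank '[{"x":0,"y":0,"z":-1.5,"turn":0},{"x":0,"y":0,"z":-3,"turn":0},{"x":0,"y":0,"z":-4,"turn":0},{"x":0,"y":0,"z":-4,"turn":0},{"x":0,"y":0,"z":-4,"turn":0}]';  python3 -m crank '[{"x":-3.5,"y":0.2,"z":0,"turn":0},{"x":-3.5,"y":0.2,"z":0,"turn":0},{"x":-3.5,"y":0.2,"z":0,"turn":0},{"x":-3.5,"y":0.2,"z":0,"turn":0},{"x":-3.5,"y":0.2,"z":0,"turn":0}]'; python3 -m crank '[{"x":-3.5,"y":0.2,"z":0,"turn":0},{"x":-3.5,"y":0.2,"z":0,"turn":0},{"x":-3.5,"y":0,"z":0,"turn":0},{"x":0,"y":0,"z":0,"turn":0},{"x":0,"y":0,"z":0,"turn":0}]'; python3 -m crank '[{"x":0,"y":0,"z":0,"turn":0},{"x":0,"y":0,"z":0,"turn":0}]'
```

```text
time: 33.0
tool_pos: [0.5235, -0.0306, 0.0575]
tool_rot: [-0.0, 0.707, 0.707, -0.0]
contact_force: [0.5, 0.1, -0.1]
gripper_width: 0.999
grasp_force: 0.0
time: 33.5
tool_pos: [0.5235, -0.0306, 0.2257]
tool_rot: [0.001, 0.707, 0.707, 0.0]
contact_force: [1.3, -0.2, -0.4]
gripper_width: 1.002
grasp_force: 0.0
time: 34.0
tool_pos: [0.5337, -0.2071, 0.2243]
tool_rot: [0.001, 0.707, 0.707, 0.0]
contact_force: [0.0, 1.1, 0.1]
gripper_width: 0.997
grasp_force: 0.0
time: 34.5
tool_pos: [0.5375, -0.3111, 0.2236]
tool_rot: [0.0, 0.708, 0.707, 0.0]
contact_force: [-0.4, 0.1, -0.1]
gripper_width: 1.003
grasp_force: 0.0
time: 34.7
tool_pos: [0.5378, -0.3095, 0.2232]
tool_rot: [0.0, 0.707, 0.708, 0.0]
contact_force: [0.3, 0.2, -0.2]
gripper_width: 1.001
grasp_force: 0.0
```

```bash
python3 -m crank '[{"x":-0.08,"y":0,"z":3,"turn":0},{"x":0,"y":0,"z":4,"turn":0},{"x":0,"y":0,"z":4,"turn":0},{"x":0,"y":0,"z":2.7,"turn":0},{"x":0,"y":0,"z":1,"turn":0}]'; python3 -m crank '[{"x":0,"y":0,"z":0,"turn":0},{"x":0,"y":0,"z":0,"turn":0}]'; python3 -m crank '[{"x":0,"y":0,"z":0,"turn":0},{"x":0,"y":0,"z":0,"turn":0},{"x":0,"y":0,"z":0,"turn":0},{"x":0,"y":0,"z":0,"turn":0},{"x":0,"y":0,"z":0,"turn":0}]' 35; python3 -m crank '[{"x":0,"y":0,"z":-1,"turn":0},{"x":0,"y":0,"z":-3,"turn":0},{"x":0,"y":0,"z":-4,"turn":0},{"x":0,"y":0,"z":-4,"turn":0},{"x":0,"y":0,"z":-2.5,"turn":0}]'; python3 -m crank '[{"x":0,"y":0,"z":0,"turn":0},{"x":0,"y":0,"z":0,"turn":0}]'
```

```text
time: 35.2
tool_pos: [0.5357, -0.3089, 0.0719]
tool_rot: [-0.003, 0.707, 0.708, -0.0]
contact_force: [0.2, 0.3, -0.3]
gripper_width: 1.003
grasp_force: 0.0
time: 35.4
tool_pos: [0.5388, -0.3118, 0.0778]
tool_rot: [0.001, 0.707, 0.707, 0.0]
contact_force: [0.4, -0.4, -0.0]
gripper_width: 0.997
grasp_force: 0.0
time: 35.9
tool_pos: [0.5379, -0.3121, 0.0774]
tool_rot: [0.001, 0.707, 0.707, -0.0]
contact_force: [-2.2, 0.7, 5.5]
gripper_width: 0.504
grasp_force: 60.0
time: 36.4
tool_pos: [0.5385, -0.312, 0.2249]
tool_rot: [0.002, 0.707, 0.707, 0.0]
contact_force: [-0.3, -0.3, -0.8]
gripper_width: 0.498
grasp_force: 60.8
time: 36.6
tool_pos: [0.5376, -0.3113, 0.2208]
tool_rot: [0.0, 0.707, 0.707, 0.0]
contact_force: [0.2, 0.6, -3.0]
gripper_width: 0.501
grasp_force: 60.8
```

```bash
for i in 1 2; do python3 -m crank '[{"x":3.7,"y":-0.23,"z":0,"turn":0},{"x":3.7,"y":-0.23,"z":0,"turn":0},{"x":3.7,"y":-0.23,"z":0,"turn":0},{"x":3.7,"y":-0.23,"z":0,"turn":0},{"x":3.7,"y":-0.23,"z":0,"turn":0}]'; done; python3 -m crank '[{"x":0,"y":0,"z":0,"turn":0},{"x":0,"y":0,"z":0,"turn":0},{"x":0,"y":0,"z":0,"turn":0}]';  python3 -m crank '[{"x":0,"y":0,"z":3,"turn":0},{"x":0,"y":0,"z":4,"turn":0},{"x":0,"y":0,"z":3,"turn":0},{"x":0,"y":0,"z":1.5,"turn":0},{"x":0,"y":0,"z":0.8,"turn":0}]'; python3 -m crank '[{"x":0,"y":0,"z":0.3,"turn":0},{"x":0,"y":0,"z":0,"turn":0},{"x":0,"y":0,"z":0,"turn":0}]'
```

```text
time: 37.1
tool_pos: [0.5244, -0.1245, 0.2174]
tool_rot: [-0.002, 0.707, 0.707, -0.001]
contact_force: [0.7, 0.5, -0.7]
gripper_width: 0.502
grasp_force: 60.8
time: 37.6
tool_pos: [0.5128, 0.0601, 0.2176]
tool_rot: [-0.002, 0.707, 0.707, -0.002]
contact_force: [1.4, 0.4, -1.4]
gripper_width: 0.5
grasp_force: 60.8
time: 37.9
tool_pos: [0.514, 0.0579, 0.2191]
tool_rot: [-0.001, 0.707, 0.707, -0.001]
contact_force: [-0.3, 0.3, -0.8]
gripper_width: 0.498
grasp_force: 60.7
time: 38.4
tool_pos: [0.5137, 0.0576, 0.0959]
tool_rot: [-0.001, 0.708, 0.707, -0.001]
contact_force: [0.1, -0.2, -0.8]
gripper_width: 0.501
grasp_force: 60.8
time: 38.7
tool_pos: [0.5159, 0.0584, 0.0966]
tool_rot: [0.001, 0.707, 0.707, 0.001]
contact_force: [0.2, -0.7, -1.3]
gripper_width: 0.504
grasp_force: 60.8
```

```bash
python3 -m crank '[{"x":0,"y":0,"z":0.4,"turn":0},{"x":0,"y":0,"z":0.3,"turn":0},{"x":0,"y":0,"z":0.2,"turn":0},{"x":0,"y":0,"z":0,"turn":0},{"x":0,"y":0,"z":0,"turn":0}]'; python3 -m crank '[{"x":0,"y":0,"z":0.1,"turn":0},{"x":0,"y":0,"z":0,"turn":0},{"x":0,"y":0,"z":0,"turn":0}]';python3 -m crank '[{"x":0,"y":0,"z":0.1,"turn":0},{"x":0,"y":0,"z":0,"turn":0},{"x":0,"y":0,"z":0,"turn":0}]'
```

```text
time: 39.2
tool_pos: [0.5146, 0.0586, 0.0857]
tool_rot: [-0.0, 0.707, 0.707, -0.0]
contact_force: [-0.1, -0.1, -1.3]
gripper_width: 0.5
grasp_force: 60.8
time: 39.5
tool_pos: [0.5146, 0.0585, 0.0848]
tool_rot: [0.0, 0.707, 0.707, 0.0]
contact_force: [-0.3, 0.4, -1.3]
gripper_width: 0.504
grasp_force: 60.8
time: 39.8
tool_pos: [0.5148, 0.0586, 0.0844]
tool_rot: [0.0, 0.707, 0.707, 0.0]
contact_force: [-2.2, 0.4, 3.9]
gripper_width: 0.502
grasp_force: 61.1
```

Contact comes at the expected height. I release, back off towards the mat side and check.

```bash
python3 -m crank '[{"x":0,"y":0,"z":0,"turn":0},{"x":0,"y":0,"z":0,"turn":0},{"x":0,"y":0,"z":0,"turn":0},{"x":0,"y":0,"z":0,"turn":0},{"x":0,"y":0,"z":0,"turn":0}]' 100; python3 -m crank '[{"x":0,"y":0,"z":-1.5,"turn":0},{"x":0,"y":0,"z":-3,"turn":0},{"x":0,"y":0,"z":-4,"turn":0},{"x":0,"y":0,"z":-4,"turn":0},{"x":0,"y":0,"z":-2,"turn":0}]'; for i in 1 2; do python3 -m crank '[{"x":-3.7,"y":0,"z":0,"turn":0},{"x":-3.7,"y":0,"z":0,"turn":0},{"x":-3.7,"y":0,"z":0,"turn":0},{"x":-3.7,"y":0,"z":0,"turn":0},{"x":-3.7,"y":0,"z":0,"turn":0}]'; done; python3 -m crank '[{"x":0,"y":0,"z":0,"turn":0},{"x":0,"y":0,"z":0,"turn":0},{"x":0,"y":0,"z":0,"turn":0}]'; python3 - <<'E'
from h import *
p,d=grab("top",7); crop(p,100,130,320,260,3.5,"top7")
W=cloud("top",d); Z=W[...,2]
for nm,seed,z in(("tall",(240,192),.130),("wide",(280,189),.102)):
    n,l,s,c=cv2.connectedComponentsWithStats((abs(Z-z)<.012).astype(np.uint8)); m=l==l[seed[1],seed[0]]; ys,xs=np.nonzero(m)
    print(nm,m.sum(),np.median(Z[m]),cv2.minEnclosingCircle(ray("top",np.c_[xs,ys],z)[:,:2].astype(np.float32)),ray("top",[[xs.mean(),ys.mean()]],z)[0])
E
```

```text
time: 40.3
tool_pos: [0.5146, 0.0585, 0.0837]
tool_rot: [0.0, 0.707, 0.707, -0.0]
contact_force: [0.7, 0.5, -0.0]
gripper_width: 0.998
grasp_force: 0.0
time: 40.8
tool_pos: [0.5164, 0.0585, 0.2348]
tool_rot: [0.003, 0.707, 0.707, 0.003]
contact_force: [0.8, 0.1, -0.2]
gripper_width: 0.999
grasp_force: 0.0
time: 41.3
tool_pos: [0.5146, -0.1279, 0.2304]
tool_rot: [0.001, 0.707, 0.707, 0.0]
contact_force: [0.3, 0.5, 0.7]
gripper_width: 1.001
grasp_force: 0.0
time: 41.8
tool_pos: [0.5146, -0.3131, 0.2303]
tool_rot: [0.001, 0.707, 0.707, 0.0]
contact_force: [-0.0, -0.6, 0.5]
gripper_width: 1.001
grasp_force: 0.0
time: 42.1
tool_pos: [0.5148, -0.3107, 0.2294]
tool_rot: [0.0, 0.707, 0.707, 0.0]
contact_force: [-0.4, -0.4, 0.5]
gripper_width: 1.003
grasp_force: 0.0
tall 329 0.13017608813385206 ((0.5136033296585083, 0.05863010510802269), 0.021984292194247246) [0.51376961 0.05880179 0.13      ]
wide 515 0.10245097158136597 ((0.5247711539268494, -0.028976164758205414), 0.028942180797457695) [ 0.52413314 -0.0287159   0.102     ]
```

View pics/top7.png

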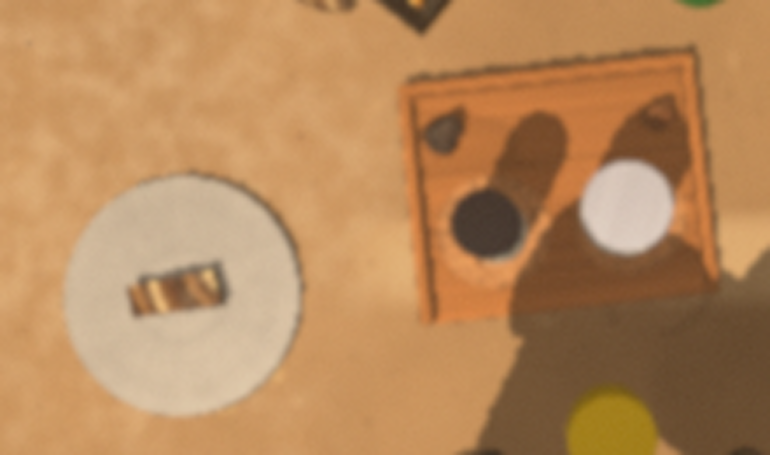

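Both jars stand upright on their corks, tall at crop (487,224) and wide at (627,207), each within about 2 mm of its starting position. The bar lies in the middle of the plate at (178,290), and the two stones are undisturbed. I'm handing in.

```bash
python3 -c "
from plant import manip
print(manip.job_done())"
```

```text
the job is handed in; nothing more can be done
None
```

The job is handed in at about 42 s of robot time, verdict not shown: the bar lies flat in the middle of the lap plate, both jars stand upright on their own cork rounds within about 2 mm of where they started, and the red stone and dark lump look undisturbed in the last picture.

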